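# Clear a carton sealer's catch tray and show the sample to the inspection camera

### The arm

A 7-joint arm with a two-finger parallel gripper is mounted at the origin on a cart in front of the work surface, level with it; the furniture and walls round the work are solid. World frame = base frame: x ahead of the robot, y to its left, z up, the work surface at z = 0. Lengths are in m, angles in rad, forces in N, time in s.
With the tool pointing down it reaches from about 0.425 to 0.8 m from the base axis. Payload 8.3 kg.
Tool frame: the origin (TCP) lies on the centre line of the jaws, within the pads' length; the fingertips stand 14 mm ahead of it and the grasp point (between the pads) lies 5 mm behind it (env.tips_ahead is the z of the fingertips in the tool frame, in m); z points along the fingers, y is the line along which they close (so a half turn about z gives the same grasp; the last joint's range is limited). The gripper opens to 85 mm and grips with 20 to 120 N. Pads are 22 mm wide; open, the fingers measure 114 mm over their backs; the gripper's body (76 mm by 85 mm) begins 54 mm behind the grasp point. The pads swing forward as they close: fully open they stand 13 mm farther back than shut.
Start: joints at [-1.302, 0.383, 0.016, 1.37, -0.006, 1.388, -0.046], TCP at [0.204, 0.591, 0.245] pointing down, gripper open.
Joint ranges: [-2.95, 2.95], [-0.25, 2.06], [-1.52, 1.56], [0.18, 2.33], [-1.44, 4.58], [0.02, 2.06], [-3.01, 3.01]. Speed limits (rad/s): [2.39, 2.39, 3.01, 3.01, 3.14, 3.14, 3.14].

### API

Orientations are given as [roll, pitch, yaw] about the fixed x, y, z axes, in that order (R = Rz(yaw) Ry(pitch) Rx(roll)).
In Python, from cell import env gives the robot as it stands.
- The arm moves only by the tool arm_command, never from a script. Its arguments are lists of equal length, an entry for each row: "dp": the shift along the tool's x, y, z scaled (see below), a list of three; "rot": the turn, a rotation vector about the tool's x, y, z scaled (see below), a list of three; "fingers": the opening, from -1 (shut) to 1 (fully open), so that 0 is half open. A call has exactly 5 rows; each row shifts and turns the commanded pose from where the row before left it, along the tool's axes as they then stand; what a row does not reach is not made up. The controller multiplies each number of a shift by 800 mm and each number of a turn by pi/2 rad. A row lasts 1/12 s, in which the tool goes at most 41.7 mm and 7.16 degrees, less where a joint would pass 70% of its speed; a pose out of reach is approached as far as the arm can. A call with a number of a shift or a turn outside -1 to 1 is refused whole. A call with a gripper value outside its range is refused whole. The fingers move at their own pace and stop on an object; "grip_force" is the grip in N (left out, the last holds). Time passes only in rows, so rows that do not move let the fingers close, or fill a call up. It gives the time, the measured TCP pose, the force, the opening and the grip force at its end, in the units of the state.
- env.get_state(): the state, without advancing time (a new reading comes with each control period).
- env.snapshot(name): name is "side" or "top" or "wrist"; returns a dict with "color" (384x512x3 uint8, red, green, blue), "depth" (384x512 float32, m along the optical axis (not along the pixel's ray), 0 where there is no reading), "fx", "fy", "cx", "cy" (pixels), "origin" and "attitude" of the camera in the world. Camera axes: x right, y down, z forward; pixel columns grow to the right and rows downward; lengths in m; the calibration is good to about 2 mm. A picture is of the moment at which its call begins.
- env.close_job(): hands the job in; it is judged then, once.
The state is a dict: "clock": time; "qpos": joint angles; "joint_velocities": joint speeds; "joint_torque": joint torques, N m; "ee_pos": TCP position; "ee_rot": TCP orientation; "wrist_force": force on the tool from outside, world axes, zero at the start; "ft_torque": the same for the moment, N m; "finger_gap": opening from 0.0 (shut) to 1.0 (fully open); "finger_force": force on a finger pad.
Only numpy, scipy, OpenCV 4.12 (cv2) and the standard library are available. Lean on these libraries where they do the work, as an engineer would, in place of code of your own. Each camera call takes 0.05 s, during which the arm holds its last target. There are 200 camera calls.

### The job

Three finished cartons lie in the sealer's catch tray: lay the two small ones flat on the floor of the tote, then pick up the long thin one and present it to the inspection camera. Hold it in the air, in line with the camera's slanting line of sight and centred on it, with one of its small ends squarely facing the lens about 10 cm from it and its broad faces not rolled sideways, and finish while still holding it there, motionless. Leave the bottles and the marker where they are.

Things in the scene. Friction and masses are not known exactly. Their poses are not given: they have to be found in the camera images.
- catch_tray: fixed low aluminium tray in front of the white sealer housing (one body). Tray 170 (x) x 280 (y) mm, walls 18 high, floor 3 mm above the worktop. Origin: centre of the tray's underside. x away from the robot to the housing (face at x = 110 mm, 113 mm high), y left, z up. The three cartons lie about 88 mm apart across y, in any order
- small_carton_a_center (a point): one of the two small white cartons in the catch tray, both alike: 40 wide (x) x 80 long (y) x 30 thick (z), lying flat on the tray floor, long side roughly away from the robot. The point is the carton's centre, 15 above its underside; axes are the carton's own. About 34 g (sizes in mm)
- small_carton_b_center (a point): one of the two small white cartons in the catch tray, both alike: 40 wide (x) x 80 long (y) x 30 thick (z), lying flat on the tray floor, long side roughly away from the robot. The point is the carton's centre, 15 above its underside; axes are the carton's own. About 34 g (sizes in mm)
- long_carton_center (a point): the long thin carton in the catch tray: 46 wide (x) x 110 long (y) x 20 thick (z), lying flat, long side roughly away from the robot. The point is its centre, 10 above its underside; axes are the carton's own, so its small ends are 55 from the point along +y and -y (either end may face the lens). About 35 g (sizes in mm)
- tote_floor (a point): fixed open grey tote at the left. Outside 150 (x) x 210 (y) x 50 high, walls 4 (lip at the rim: 8 thick). The point is the centre of its inner floor, 4 above the worktop. Axes: x along its 150 side, away from the robot, y along its 210 side, to the left, z up (sizes in mm)
- lens (a point): front centre of the lens (28 mm across, in a white ring light 66 mm across) of the camera on a post at the right, fixed about 260 mm up. It looks along its own -x: towards the robot and 0.42 rad (24 deg) below level; y is level, z up across the line of sight. Head (46x46 mm) on the +x side. Present the carton on the -x side, near end about 100 mm, so centre about 155 mm, from the lens
- amber_bottle: loose bystander: upright amber bottle with a black screw cap, 50 x 51 x 85, left of the sealer. Origin: centre of its underside; leave it alone (sizes in mm)
- dropper_bottle: loose bystander: small upright brown dropper bottle with a black rubber bulb, 34 x 34 x 102, right of the sealer. Origin: centre of its underside; leave it alone (sizes in mm)
- felt_marker: loose bystander: red and white felt marker lying down, 17 x 135 x 16, at the right near the robot. Origin: centre of its underside; leave it alone (sizes in mm)
- camera_stand: the fixed camera stand: steel foot plate 90 (x) x 120 (y) x 14 with an 18 thick post to 314 high, camera head on the -x side. Origin: centre of the foot's underside; x points away from the lens's view (sizes in mm)
- small_carton_a: the same carton as small_carton_a_center, with its origin at the centre of its underside
- small_carton_b: the same carton as small_carton_b_center, with its origin at the centre of its underside
- long_carton: the same carton as long_carton_center, with its origin at the centre of its underside

How it is judged:
By the outcome, as a careful person would: the job done as asked, in the order asked, and still so for the second after the job is handed in, while the arm keeps its last pose, push and grip.
It also fails if it takes over 66 s, if anything falls off the work surface, if the arm or the gripper's body presses on something with over 40 N, if the wrist force passes 120 N, or if a joint passes its speed limit or range.

## Working session

There is one attempt and no reset: what is moved stays moved. The work goes in short steps, Python scripts to look and compute and a tool call to move; the robot and the scene stay as the last step left them, time stands still between calls to the robot, and variables do not carry over. Pictures are saved under pics/ and viewed, at most 10 in all, crops included, and the job is handed in when it is done.

Besides the shell and the picture viewer there is one more tool, called after "Request:" as name(argument=value, ...) on one line, values as JSON. arm_command: Moves the arm, as the interface text tells. Shifts and turns lie within -1 to 1; 1 stands for 800 mm of shift or pi/2 rad of turn. Its arguments: {"type":"object","properties":{"dp":{"type":"array"},"rot":{"type":"array"},"fingers":{"type":"array"},"grip_force":{"type":"number"}},"required":["dp","rot","fingers"]}

```bash
mkdir -p pics; ls; python3 - <<'E'
from cell import env
import cv2,numpy as np
print(env.get_state())
ims=[]
for n in("top","side"):
    s=env.snapshot(n); np.savez(f"{n}0.npz",**s)
    cv2.imwrite(f"pics/{n}0.png",s["color"][:,:,::-1])
    print(n,s["fx"],s["cx"],s["cy"],s["origin"],s["attitude"])
E
```

```text
pics
{'clock': 0.0, 'qpos': array([-1.30192193,  0.38427163,  0.01636073,  1.37117142, -0.00628696,
        1.38819976, -0.0465129 ]), 'joint_velocities': array([-0.0002837 ,  0.0004182 , -0.00025623,  0.00105749,  0.00135228,
        0.0004619 , -0.00075868]), 'joint_torque': array([-7.82067636e-04, -6.27572107e+01,  8.43268577e-01, -3.71820188e+01,
        1.63255777e-02,  1.40703280e-02, -3.11747249e-05]), 'ee_pos': array([0.20338145, 0.59047234, 0.24425006]), 'ee_rot': array([-3.13959250e+00,  4.60480261e-05,  2.80988371e+00]), 'wrist_force': array([ 1.62002119, -0.11717337, -0.56271369]), 'ft_torque': array([0.02078614, 0.06285472, 0.02827798]), 'finger_force': 0.0, 'finger_gap': 0.9949996193540053}
top 444.3475706875625 254.4211642819988 190.78938460022215 [ 0.3488161  -0.02496784  1.50848076] [-2.9877357   0.0056714  -1.55053237]
side 357.2097713890491 248.149958793625 196.85263880393518 [ 0.53805906 -1.12759259  0.59382749] [-1.9200333  -0.02103437  0.02757088]
```

View pics/top0.png

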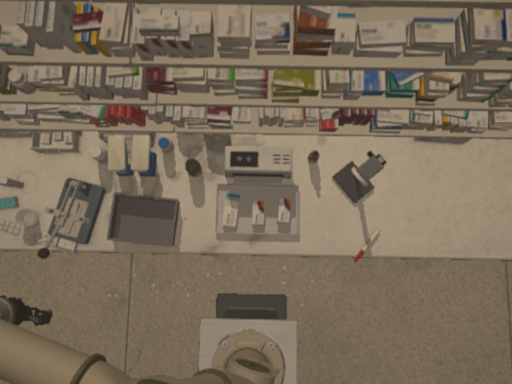

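View pics/side0.png

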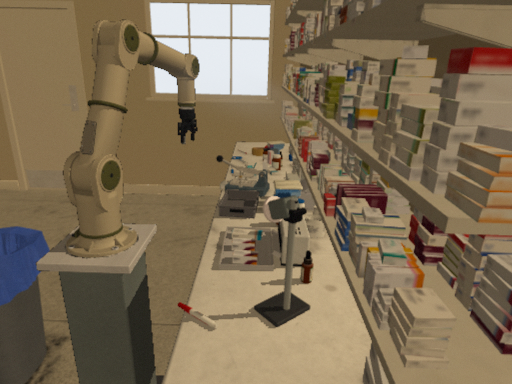

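```bash
cat > h.py <<'E'
from cell import env
import cv2,numpy as np
from scipy.spatial.transform import Rotation as R
def cloud(s):
    h,w=s["depth"].shape; v,u=np.mgrid[:h,:w]; d=s["depth"]
    c=np.stack([(u-s["cx"])/s["fx"]*d,(v-s["cy"])/s["fy"]*d,d],-1)
    return c@R.from_euler("xyz",s["attitude"]).as_matrix().T+s["origin"]
def rect(p):  # p Nx2 metres -> centre, size, axis angles
    (c,s,a)=cv2.minAreaRect((p*1000).astype(np.float32)); return np.round(c,1),np.round(s,1),round(a,1)
E
python3 - <<'E'
from h import *
print("tips",env.tips_ahead)
for n in("top","side"):
    s=dict(np.load(f"{n}0.npz")); P=cloud(s); C=s["color"]
    print(n,"worktop z",np.round(np.median(P[230:245,200:240,2]) if n=="top" else np.median(P[300:340,230:250,2]),4))
    if n=="top":
        def comp(m,lab,mn=8):
            k,l=cv2.connectedComponents(m.astype(np.uint8))
            for i in range(1,k):
                q=l==i
                if q.sum()>=mn: v,u=np.where(q);print(lab,q.sum(),"px",int(u.mean()),int(v.mean()),rect(P[q][:,:2]),np.round(P[q].mean(0),3),"zq",np.round(np.percentile(P[q][:,2],[5,50,95]),3))
        z=P[...,2]; roi=np.zeros(z.shape,bool)
        r=roi.copy(); r[190:228,222:294]=1; comp(r&(z>.014)&(z<.06)&(C.min(2)>0),"tray",30)
        r=roi.copy(); r[182:240,212:302]=1; comp(r&(C.max(2).astype(int)<150)&(z<.05),"traydark",200)
        r=roi.copy(); r[188:252,100:186]=1; comp(r&(z>.035)&(z<.08),"tote rim",50); comp(r&(z<.035)&(C.max(2)<100),"tote fl",200)
        r=roi.copy(); r[155:206,325:400]=1; comp(r&(z>.005)&(z<.03)&(C.max(2)<90),"foot",50); comp(r&(z>.2),"head",10)
        r=roi.copy(); r[145:182,215:300]=1; comp(r&(z>.09)&(z<.14),"housing",50)
    else:
        m=np.linalg.norm(P-[.6,-.4,.25],axis=-1)<.25; m&=(P[...,2]>.2)
        q=P[m]; print("head side",m.sum(),np.round(np.percentile(q,[0,50,100],0),3))
for n,b in(("top",(180,300,140,250)),("top",(320,400,140,215)),("side",(255,320,185,330)),("side",(205,320,215,275))):
    im=cv2.imread(f"pics/{n}0.png")[b[2]:b[3],b[0]:b[1]]
    globals().setdefault("L",[]).append(cv2.resize(im,(390,290),interpolation=cv2.INTER_CUBIC))
cv2.imwrite("pics/crops.png",np.vstack([np.hstack(L[:2]),np.hstack(L[2:])]))
E
```

```text
tips 0.014
top worktop z -0.0006
tray 443 px 230 209 (array([514.9,  67.5]), array([ 46.5, 109. ]), 83.9) [0.515 0.067 0.022] zq [0.016 0.022 0.027]
tray 286 px 283 209 (array([ 515.8, -111.4]), array([39. , 79.8]), 85.1) [ 0.515 -0.111  0.031] zq [0.025 0.031 0.036]
tray 283 px 257 212 (array([506.1, -24.5]), array([38.7, 79.6]), 87.4) [ 0.505 -0.024  0.031] zq [0.026 0.031 0.037]
traydark 4233 px 258 210 (array([516.1, -22.6]), array([196.8, 287.5]), 1.1) [ 0.515 -0.028  0.006] zq [-0.004  0.003  0.032]
tote rim 604 px 140 218 (array([475.3, 355.5]), array([220.7, 158.1]), 85.2) [0.477 0.363 0.048] zq [0.039 0.048 0.054]
tote fl 2537 px 142 219 (array([476.2, 359.4]), array([199.1, 142.3]), 85.3) [0.478 0.365 0.004] zq [-0.002  0.003  0.014]
foot 671 px 351 183 (array([ 618.2, -347. ]), array([115.7,  87.5]), 40.4) [ 0.612 -0.342  0.013] zq [0.007 0.013 0.018]
head 578 px 368 168 (array([ 485.8, -208.1]), array([ 63.6, 453. ]), 44.8) [ 0.604 -0.328  0.302] zq [0.276 0.298 0.314]
housing 1766 px 257 158 (array([672.8, -20.3]), array([218.2,  86.8]), 89.8) [ 0.67  -0.021  0.109] zq [0.102 0.109 0.116]
side worktop z 0.0007
head side 6836 [[ 0.558 -0.616  0.2  ]
 [ 0.737 -0.44   0.291]
 [ 0.841 -0.185  0.464]]
```

View pics/crops.png

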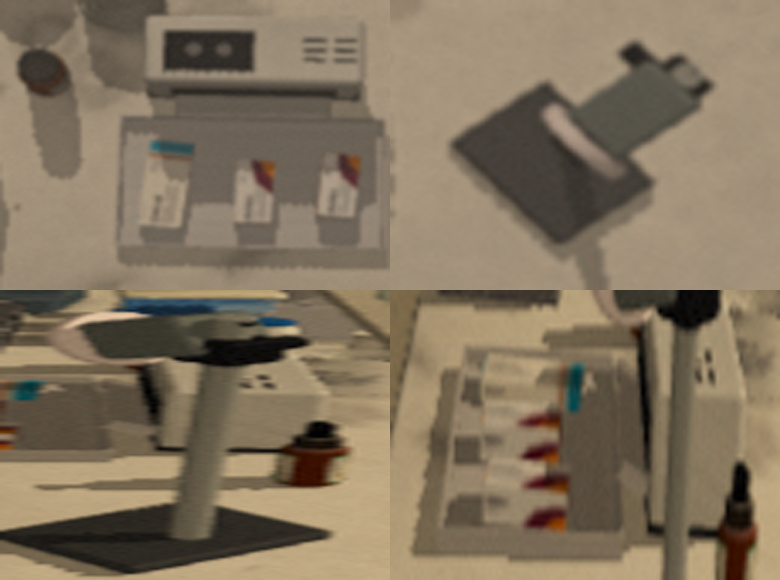

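```bash
cat >> h.py <<'E'
def plan(pos,rpy,n,fin=None,start=None):
    """print rows (scaled units) from the present (or start) pose to the target in n rows"""
    s=env.get_state(); p,r=(s["ee_pos"],s["ee_rot"]) if start is None else start
    A=R.from_euler("xyz",r); B=R.from_euler("xyz",rpy); w=(A.inv()*B).as_rotvec()
    dw=np.array(pos)-p; step=R.from_rotvec(w/n)
    print("shift mm",np.round(dw*1000,1),"turn deg",np.round(np.degrees(w),2))
    D=[];
    for i in range(n):
        D.append(np.round(A.inv().apply(dw/n)/.8,4).tolist()); A=A*step
    for i in range(0,n,5): print(" dp",str(D[i:i+5]).replace(" ",""))
    print(" rot per row",np.round(w/n/(np.pi/2),4).tolist(),"max mm",round(np.linalg.norm(dw)/n*1000,1))
E
python3 - <<'E'
from h import *
d=np.radians
plan([.50,-.035,.20],[np.pi,0,d(175.5)],20)
# head analysis
T=dict(np.load("top0.npz")); S=dict(np.load("side0.npz"))
PT,PS=cloud(T),cloud(S)
for n,P,C in(("top",PT,T["color"]),("side",PS,S["color"])):
    m=(np.linalg.norm(P[...,:2]-[.6,-.33],axis=-1)<.13)&(P[...,2]>.19)&(P[...,2]<.34)
    q=P[m]; c=C[m]; print(n,m.sum()); 
    u=np.array([np.cos(d(-49.6)),np.sin(d(-49.6))]); v=np.array([-u[1],u[0]])
    a=(q[:,:2]-[.618,-.347])@u; b=(q[:,:2]-[.618,-.347])@v; z=q[:,2]
    w=c.min(1)>130
    for lo in np.arange(-.1,.07,.01):
        k=(a>=lo)&(a<lo+.01)
        if k.sum()>4: print(round(lo,2),k.sum(),"b",np.round(np.percentile(b[k],[2,50,98])*1e3),"z",np.round(np.percentile(z[k],[2,50,98])*1e3),"white",w[k].sum())
E
```

```text
shift mm [ 296.6 -625.5  -44.3] turn deg [-1.00e-01 -1.00e-02 -1.45e+01]
 dp [[-0.0303,-0.0309,0.0028],[-0.0299,-0.0313,0.0028],[-0.0295,-0.0317,0.0028],[-0.0291,-0.032,0.0028],[-0.0287,-0.0324,0.0028]]
 dp [[-0.0282,-0.0328,0.0028],[-0.0278,-0.0331,0.0028],[-0.0274,-0.0335,0.0028],[-0.027,-0.0338,0.0028],[-0.0265,-0.0342,0.0028]]
 dp [[-0.0261,-0.0345,0.0028],[-0.0257,-0.0348,0.0028],[-0.0252,-0.0351,0.0028],[-0.0248,-0.0355,0.0028],[-0.0243,-0.0358,0.0028]]
 dp [[-0.0239,-0.0361,0.0028],[-0.0234,-0.0364,0.0028],[-0.023,-0.0367,0.0028],[-0.0225,-0.037,0.0028],[-0.022,-0.0372,0.0028]]
 rot per row [-0.0001, -0.0, -0.0081] max mm 34.7
top 663
-0.07 20 b [-12.   0.  14.] z [268. 291. 298.] white 0
-0.06 77 b [-27.   1.  31.] z [268. 290. 299.] white 14
-0.05 78 b [-28.   2.  30.] z [269. 290. 296.] white 0
-0.04 70 b [-22.   0.  24.] z [260. 295. 302.] white 0
-0.03 67 b [-20.   1.  23.] z [293. 300. 306.] white 0
-0.02 71 b [-21.   1.  23.] z [300. 304. 310.] white 0
-0.01 62 b [-20.   1.  23.] z [304. 309. 316.] white 0
-0.0 54 b [-21.   1.  22.] z [308. 312. 317.] white 0
0.01 55 b 
[... 327 characters left out ...]
71 b [-32. -14.  15.] z [270. 292. 299.] white 38
-0.05 79 b [-34. -27. -19.] z [251. 272. 294.] white 0
-0.04 92 b [-28. -23.   9.] z [242. 260. 299.] white 1
-0.03 60 b [-26. -23.  -4.] z [255. 284. 305.] white 0
-0.02 59 b [-26. -24.  -6.] z [259. 284. 309.] white 0
-0.01 64 b [-26. -24.  -1.] z [263. 288. 313.] white 0
-0.0 116 b [-25. -21.  19.] z [265. 306. 315.] white 0
0.01 221 b [-24. -10.  30.] z [194. 283. 315.] white 0
0.02 249 b [-20.  -4. 113.] z [194. 267. 312.] white 0
0.03 119 b [-18.  -1. 109.] z [213. 275. 290.] white 0
0.04 15 b [ 93.  98. 106.] z [213. 225. 226.] white 0
0.05 15 b [84. 89. 98.] z [211. 224. 226.] white 0
0.06 17 b [76. 81. 92.] z [210. 225. 226.] white 0
```

Request:
arm_command(dp=[[-0.0303, -0.0309, 0.0028], [-0.0299, -0.0313, 0.0028], [-0.0295, -0.0317, 0.0028], [-0.0291, -0.032, 0.0028], [-0.0287, -0.0324, 0.0028]], rot=[[0, 0, -0.0081], [0, 0, -0.0081], [0, 0, -0.0081], [0, 0, -0.0081], [0, 0, -0.0081]], fingers=[0.36, 0.36, 0.36, 0.36, 0.36])

```text
clock: 0.52
ee_pos: [0.2782, 0.4327, 0.2335]
ee_rot: [-3.141, -0.0, 2.874]
wrist_force: [1.1, 0.3, 0.3]
finger_gap: 0.679
finger_force: 0.0
```

Request:
arm_command(dp=[[-0.0282, -0.0328, 0.0028], [-0.0278, -0.0331, 0.0028], [-0.0274, -0.0335, 0.0028], [-0.027, -0.0338, 0.0028], [-0.0265, -0.0342, 0.0028]], rot=[[0, 0, -0.0081], [0, 0, -0.0081], [0, 0, -0.0081], [0, 0, -0.0081], [0, 0, -0.0081]], fingers=[0.36, 0.36, 0.36, 0.36, 0.36])

```text
clock: 0.93
ee_pos: [0.3522, 0.2764, 0.2225]
ee_rot: [-3.141, -0.0, 2.938]
wrist_force: [0.9, 0.1, -0.1]
finger_gap: 0.684
finger_force: 0.0
```

Request:
arm_command(dp=[[-0.0261, -0.0345, 0.0028], [-0.0257, -0.0348, 0.0028], [-0.0252, -0.0351, 0.0028], [-0.0248, -0.0355, 0.0028], [-0.0243, -0.0358, 0.0028]], rot=[[0, 0, -0.0081], [0, 0, -0.0081], [0, 0, -0.0081], [0, 0, -0.0081], [0, 0, -0.0081]], fingers=[0.36, 0.36, 0.36, 0.36, 0.36])

```text
clock: 1.35
ee_pos: [0.4264, 0.1202, 0.2115]
ee_rot: [3.141, -0.0, 3.001]
wrist_force: [0.7, 0.3, -0.4]
finger_gap: 0.676
finger_force: 0.0
```

Request:
arm_command(dp=[[-0.0239, -0.0361, 0.0028], [-0.0234, -0.0364, 0.0028], [-0.023, -0.0367, 0.0028], [-0.0225, -0.037, 0.0028], [-0.022, -0.0372, 0.0028]], rot=[[0, 0, -0.0081], [0, 0, -0.0081], [0, 0, -0.0081], [0, 0, -0.0081], [0, 0, -0.0081]], fingers=[0.36, 0.36, 0.36, 0.36, 0.36])

```text
clock: 1.77
ee_pos: [0.5008, -0.0361, 0.2003]
ee_rot: [3.142, -0.0, 3.065]
wrist_force: [0.9, 0.8, 0.7]
finger_gap: 0.681
finger_force: 0.0
```

```bash
cat >> h.py <<'E'
def st():
    s=env.get_state(); print("t",round(s["clock"],2),"p",np.round(s["ee_pos"]*1e3,1),"rpy deg",np.round(np.degrees(s["ee_rot"]),2),"q",np.round(s["qpos"],2),"gap",round(s["finger_gap"]*85,1),"F",np.round(s["wrist_force"],1),"ff",np.round(s["finger_force"],1))
E
python3 - <<'E'
from h import *
st(); s=env.snapshot("wrist"); st()
np.savez("wrist1.npz",**s); cv2.imwrite("pics/wrist1.png",s["color"][:,:,::-1]); print(env.tips_ahead,s["origin"],s["attitude"],s["fx"])
E
```

```text
t 1.77 p [500.8 -36.1 200.3] rpy deg [ 1.8000e+02 -1.0000e-02  1.7562e+02] q [-0.52  0.16  0.59  1.79 -0.09  1.22  1.59] gap 57.9 F [0.9 0.8 0.7] ff 0.0
t 1.82 p [502.3 -43.2 200.2] rpy deg [-1.7981e+02  9.0000e-02  1.7529e+02] q [-0.51  0.16  0.6   1.79 -0.09  1.22  1.6 ] gap 57.6 F [-1.1 -4.6  0.5] ff 0.0
0.014 [ 0.43480257 -0.03057179  0.32806448] [ 2.87896131e+00 -8.64938795e-04  1.49440458e+00] 337.57603514207625
```

View pics/wrist1.png

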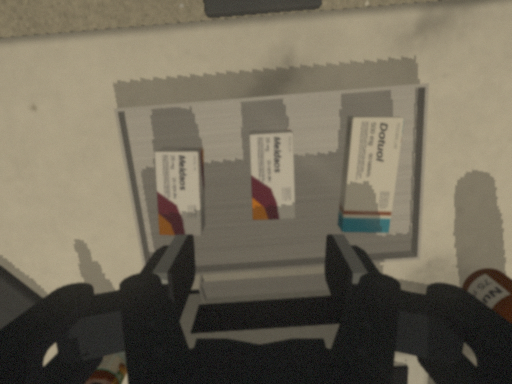

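```bash
python3 - <<'E'
from h import *
s=env.snapshot("wrist"); st(); np.savez("wrist2.npz",**s)
P=cloud(s); z=P[...,2]
print("worktop",np.round(np.median(z[40:70,30:100]),4))
m=(z>.014)&(z<.045); m[:105]=0; m[238:]=0; m[:,:150]=0; m[:,408:]=0
k,l=cv2.connectedComponents(m.astype(np.uint8))
for i in range(1,k):
    q=l==i
    if q.sum()>800: v,u=np.where(q); print(q.sum(),int(u.mean()),int(v.mean()),rect(P[q][:,:2]),"zmed",np.round(np.median(P[q][:,2]),4))
E
```

```text
t 1.87 p [501.3 -40.7 200.2] rpy deg [-1.7983e+02  2.0000e-02  1.7514e+02] q [-0.52  0.16  0.59  1.79 -0.09  1.22  1.59] gap 58.0 F [-0.1  1.1  0.1] ff 0.0
worktop -0.001
5959 378 170 (array([510.6,  67.8]), array([ 46.9, 110.2]), 84.1) zmed 0.0222
3818 280 171 (array([501.6, -24.2]), array([39.4, 80.1]), 88.3) zmed 0.0318
3942 187 188 (array([ 510.9, -110.5]), array([40.2, 80.2]), 83.9) zmed 0.0317
```

```bash
python3 - <<'E'
from h import *
d=np.radians
plan([.503,-.024,.10],[np.pi,0,d(178)],5)
E
```

```text
shift mm [   1.7   16.7 -100.2] turn deg [-0.17  0.02 -2.86]
 dp [[-0.0001,0.0043,0.025],[-0.0001,0.0042,0.025],[-0.0001,0.0042,0.025],[-0.0002,0.0042,0.025],[-0.0002,0.0042,0.025]]
 rot per row [-0.0004, 0.0, -0.0064] max mm 20.3
```

Request:
arm_command(dp=[[0, 0.004, 0.025], [0, 0.004, 0.025], [0, 0.004, 0.025], [0, 0.004, 0.025], [0, 0.004, 0.025]], rot=[[0, 0, -0.006], [0, 0, -0.006], [0, 0, -0.006], [0, 0, -0.006], [0, 0, -0.006]], fingers=[0.36, 0.36, 0.36, 0.36, 0.36])

```text
clock: 2.28
ee_pos: [0.5011, -0.0178, 0.0993]
ee_rot: [3.141, -0.001, 3.112]
wrist_force: [-0.0, -0.1, 1.1]
finger_gap: 0.681
finger_force: 0.0
```

Request:
arm_command(dp=[[0, 0, 0], [0, 0, 0], [0, 0, 0], [0, 0, 0], [0, 0, 0]], rot=[[0, 0, 0], [0, 0, 0], [0, 0, 0], [0, 0, 0], [0, 0, 0]], fingers=[0.36, 0.36, 0.36, 0.36, 0.36])

```text
clock: 2.7
ee_pos: [0.5023, -0.0186, 0.1018]
ee_rot: [3.141, 0.002, 3.111]
wrist_force: [0.2, 0.1, 0.3]
finger_gap: 0.676
finger_force: 0.0
```

```bash
python3 - <<'E'
from h import *
st()
d=np.radians
plan([.503,-.024,.02],[np.pi,0,d(178)],5)
E
```

```text
t 2.7 p [502.3 -18.6 101.8] rpy deg [1.7997e+02 1.2000e-01 1.7824e+02] q [-0.5   0.27  0.55  1.91 -0.17  1.01  1.66] gap 57.4 F [0.2 0.1 0.3] ff 0.0
shift mm [  0.7  -5.4 -81.8] turn deg [0.03 0.12 0.24]
 dp [[-0.0002,-0.0013,0.0204],[-0.0002,-0.0013,0.0204],[-0.0002,-0.0013,0.0204],[-0.0002,-0.0013,0.0204],[-0.0002,-0.0013,0.0204]]
 rot per row [0.0001, 0.0003, 0.0005] max mm 16.4
```

Request:
arm_command(dp=[[0, -0.0013, 0.02], [0, -0.0013, 0.02], [0, -0.0013, 0.02], [0, -0.0013, 0.02], [0, -0.0013, 0.02]], rot=[[0, 0, 0], [0, 0, 0], [0, 0, 0], [0, 0, 0], [0, 0, 0]], fingers=[0.36, 0.36, 0.36, 0.36, 0.36])

```text
clock: 3.12
ee_pos: [0.5021, -0.0237, 0.0207]
ee_rot: [3.141, 0.002, 3.111]
wrist_force: [0.1, 0.1, 0.4]
finger_gap: 0.682
finger_force: 0.0
```

Request:
arm_command(dp=[[0, 0, 0.002], [0, 0, 0], [0, 0, 0], [0, 0, 0], [0, 0, 0]], rot=[[0, 0, 0], [0, 0, 0], [0, 0, 0], [0, 0, 0], [0, 0, 0]], fingers=[0.36, 0.2, 0, -0.2, -0.3], grip_force=20)

```text
clock: 3.53
ee_pos: [0.5024, -0.0236, 0.0202]
ee_rot: [3.141, 0.002, 3.111]
wrist_force: [-0.6, 1.7, 4.3]
finger_gap: 0.462
finger_force: 21.7
```

Request:
arm_command(dp=[[0, 0, 0], [0, 0, 0], [0, 0, 0], [0, 0, 0], [0, 0, 0]], rot=[[0, 0, 0], [0, 0, 0], [0, 0, 0], [0, 0, 0], [0, 0, 0]], fingers=[-0.3, -0.3, -0.3, -0.3, -0.3])

```text
clock: 3.95
ee_pos: [0.5024, -0.0236, 0.0201]
ee_rot: [3.141, 0.002, 3.112]
wrist_force: [-1.2, 0.1, 6.7]
finger_gap: 0.462
finger_force: 21.9
```

```bash
python3 - <<'E'
from h import *
st()
d=np.radians; r=lambda y:[np.pi,0,d(y)]
s=env.get_state()
plan(s["ee_pos"]+[0,0,.11],r(177.5),5)
a=s["ee_pos"]+[0,0,.11]
plan([.481,.407,.13],r(175.3),15,start=(a,r(177.5)))
E
```

```text
t 3.95 p [502.4 -23.6  20.1] rpy deg [1.7997e+02 1.2000e-01 1.7828e+02] q [-0.45  0.4   0.51  1.97 -0.26  0.84  1.75] gap 39.3 F [-1.2  0.1  6.7] ff 21.9
shift mm [  0.   0. 110.] turn deg [0.03 0.12 0.78]
 dp [[-0.0001,0.0,-0.0275],[-0.0,0.0,-0.0275],[-0.0,0.0,-0.0275],[-0.0,0.0,-0.0275],[-0.0,0.0,-0.0275]]
 rot per row [0.0001, 0.0003, 0.0017] max mm 22.0
shift mm [-2.140e+01  4.306e+02 -1.000e-01] turn deg [-0.  -0.   2.2]
 dp [[0.0033,0.0358,0.0],[0.0034,0.0358,0.0],[0.0035,0.0358,0.0],[0.0036,0.0357,0.0],[0.0037,0.0357,0.0]]
 dp [[0.0038,0.0357,0.0],[0.0039,0.0357,0.0],[0.004,0.0357,0.0],[0.0041,0.0357,0.0],[0.0042,0.0357,0.0]]
 dp [[0.0043,0.0357,0.0],[0.0043,0.0357,0.0],[0.0044,0.0356,0.0],[0.0045,0.0356,0.0],[0.0046,0.0356,0.0]]
 rot per row [-0.0, -0.0, 0.0016] max mm 28.7
```

Request:
arm_command(dp=[[0, 0, -0.015], [0, 0, -0.03], [0, 0, -0.03], [0, 0, -0.03], [0, 0, -0.03]], rot=[[0, 0, 0.002], [0, 0, 0.002], [0, 0, 0.002], [0, 0, 0.002], [0, 0, 0.002]], fingers=[-0.3, -0.3, -0.3, -0.3, -0.3])

```text
clock: 4.37
ee_pos: [0.5012, -0.0239, 0.129]
ee_rot: [-3.142, 0.0, 3.095]
wrist_force: [0.3, 0.7, -0.7]
finger_gap: 0.463
finger_force: 21.0
```

Request:
arm_command(dp=[[0.0033, 0.0358, 0], [0.0034, 0.0358, 0], [0.0035, 0.0358, 0], [0.0036, 0.0358, 0], [0.0037, 0.0358, 0]], rot=[[0, 0, 0.0015], [0, 0, 0.0015], [0, 0, 0.0015], [0, 0, 0.0015], [0, 0, 0.0015]], fingers=[-0.3, -0.3, -0.3, -0.3, -0.3])

```text
clock: 4.78
ee_pos: [0.4945, 0.1213, 0.1281]
ee_rot: [3.141, 0.001, 3.083]
wrist_force: [0.8, -0.1, -0.8]
finger_gap: 0.464
finger_force: 21.1
```

Request:
arm_command(dp=[[0.0038, 0.0357, 0], [0.0039, 0.0357, 0], [0.004, 0.0357, 0], [0.0041, 0.0357, 0], [0.0042, 0.0357, 0]], rot=[[0, 0, 0.0015], [0, 0, 0.0015], [0, 0, 0.0015], [0, 0, 0.0015], [0, 0, 0.0015]], fingers=[-0.3, -0.3, -0.3, -0.3, -0.3])

```text
clock: 5.2
ee_pos: [0.4874, 0.2649, 0.1281]
ee_rot: [3.141, 0.001, 3.072]
wrist_force: [0.6, 0.5, -0.1]
finger_gap: 0.462
finger_force: 21.1
```

Request:
arm_command(dp=[[0.0043, 0.0357, 0], [0.0043, 0.0357, 0], [0.0044, 0.0357, 0], [0.0045, 0.0357, 0], [0.0046, 0.0357, 0]], rot=[[0, 0, 0.0015], [0, 0, 0.0015], [0, 0, 0.0015], [0, 0, 0.0015], [0, 0, 0.0015]], fingers=[-0.3, -0.3, -0.3, -0.3, -0.3])

```text
clock: 5.62
ee_pos: [0.4803, 0.4086, 0.1281]
ee_rot: [3.141, 0.001, 3.06]
wrist_force: [0.3, -1.6, 0.9]
finger_gap: 0.459
finger_force: 21.1
```

Request:
arm_command(dp=[[0, 0, 0], [0, 0, 0], [0, 0, 0], [0, 0, 0], [0, 0, 0]], rot=[[0, 0, 0], [0, 0, 0], [0, 0, 0], [0, 0, 0], [0, 0, 0]], fingers=[-0.3, -0.3, -0.3, -0.3, -0.3])

```text
clock: 6.03
ee_pos: [0.4812, 0.4059, 0.1274]
ee_rot: [-3.141, 0.0, 3.058]
wrist_force: [-0.8, 0.0, -0.8]
finger_gap: 0.462
finger_force: 21.1
```

```bash
python3 - <<'E'
from h import *
st()
d=np.radians; r=lambda y:[np.pi,0,d(y)]
plan([.481,.407,.023],r(175.3),8)
s=env.snapshot("wrist"); np.savez("wrist3.npz",**s); cv2.imwrite("pics/wrist3.png",s["color"][:,:,::-1])
P=cloud(s); z=P[...,2]
m=(z>.042)&(z<.058)&(P[...,1]>.22)&(P[...,1]<.5)&(P[...,0]<.58)&(P[...,0]>.37)
print("rim",rect(P[m][:,:2]),np.round(np.percentile(P[m][:,:2],[1,99],0),3))
E
```

```text
t 6.03 p [481.2 405.9 127.4] rpy deg [-1.7998e+02  2.0000e-02  1.7523e+02] q [-1.01  0.49  0.36  1.53 -0.18  1.16  0.87] gap 39.3 F [-0.8  0.  -0.8] ff 21.1
shift mm [  -0.2    1.1 -104.4] turn deg [-0.02  0.02 -0.07]
 dp [[0.0,0.0002,0.0163],[0.0,0.0002,0.0163],[0.0,0.0002,0.0163],[0.0,0.0002,0.0163],[0.0,0.0002,0.0163]]
 dp [[0.0,0.0002,0.0163],[0.0,0.0002,0.0163],[0.0,0.0002,0.0163]]
 rot per row [-0.0, 0.0, -0.0001] max mm 13.0
rim (array([470.3, 356.3]), array([218.3, 157.4]), 85.2) [[0.386 0.245]
 [0.537 0.468]]
```

View pics/wrist3.png

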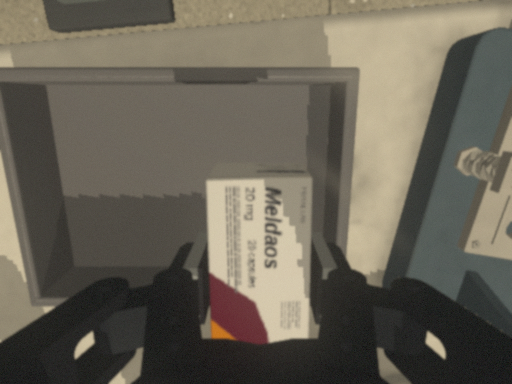

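Request:
arm_command(dp=[[0.003, -0.002, 0.016], [0.003, -0.002, 0.026], [0, 0, 0.026], [0, 0, 0.026], [0, 0, 0.02]], rot=[[0, 0, 0], [0, 0, 0], [0, 0, 0], [0, 0, 0], [0, 0, 0]], fingers=[-0.3, -0.3, -0.3, -0.3, -0.3])

```text
clock: 6.5
ee_pos: [0.4752, 0.4034, 0.0343]
ee_rot: [-3.141, -0.001, 3.059]
wrist_force: [0.2, 0.8, -0.7]
finger_gap: 0.466
finger_force: 21.1
```

Request:
arm_command(dp=[[0, 0, 0.01], [0, 0, 0.006], [0, 0, 0], [0, 0, 0], [0, 0, 0]], rot=[[0, 0, 0], [0, 0, 0], [0, 0, 0], [0, 0, 0], [0, 0, 0]], fingers=[-0.3, -0.3, -0.3, -0.3, -0.3])

```text
clock: 6.92
ee_pos: [0.4762, 0.4049, 0.0242]
ee_rot: [3.14, 0.001, 3.06]
wrist_force: [0.2, 0.1, 0.2]
finger_gap: 0.461
finger_force: 21.1
```

Request:
arm_command(dp=[[0, 0, 0.001], [0, 0, 0], [0, 0, 0], [0, 0, 0], [0, 0, 0]], rot=[[0, 0, 0], [0, 0, 0], [0, 0, 0], [0, 0, 0], [0, 0, 0]], fingers=[-0.1, 0.0, 0.1, 0.24, 0.24])

```text
clock: 7.33
ee_pos: [0.4755, 0.4046, 0.0223]
ee_rot: [3.141, 0.0, 3.06]
wrist_force: [-0.8, -1.1, -1.3]
finger_gap: 0.618
finger_force: 0.0
```

Request:
arm_command(dp=[[0, 0, -0.02], [0, 0, -0.03], [0, 0, -0.03], [0, 0, -0.03], [0, 0, -0.03]], rot=[[0, 0, 0], [0, 0, 0], [0, 0, 0], [0, 0, 0], [0, 0, 0]], fingers=[0.24, 0.24, 0.24, 0.36, 0.36])

```text
clock: 7.75
ee_pos: [0.4754, 0.4043, 0.1352]
ee_rot: [-3.141, -0.0, 3.06]
wrist_force: [0.4, 0.9, 0.7]
finger_gap: 0.68
finger_force: 0.0
```

```bash
python3 - <<'E'
from h import *
st()
d=np.radians; r=lambda y:[np.pi,0,d(y)]
plan([.513,-.111,.12],r(174.5),15)
s=env.snapshot("wrist"); np.savez("wrist4.npz",**s); cv2.imwrite("pics/wrist4.png",s["color"][:,:,::-1])
E
```

```text
t 7.75 p [475.4 404.3 135.2] rpy deg [-1.7999e+02 -1.0000e-02  1.7534e+02] q [-1.02  0.47  0.36  1.54 -0.17  1.17  0.86] gap 57.8 F [0.4 0.9 0.7] ff 0.0
shift mm [  37.6 -515.3  -15.2] turn deg [-0.01 -0.01  0.84]
 dp [[-0.0066,-0.0425,0.0013],[-0.0067,-0.0425,0.0013],[-0.0067,-0.0425,0.0013],[-0.0067,-0.0425,0.0013],[-0.0068,-0.0425,0.0013]]
 dp [[-0.0068,-0.0425,0.0013],[-0.0069,-0.0425,0.0013],[-0.0069,-0.0425,0.0013],[-0.0069,-0.0425,0.0013],[-0.007,-0.0425,0.0013]]
 dp [[-0.007,-0.0425,0.0013],[-0.0071,-0.0425,0.0013],[-0.0071,-0.0425,0.0013],[-0.0072,-0.0425,0.0013],[-0.0072,-0.0425,0.0013]]
 rot per row [-0.0, -0.0, 0.0006] max mm 34.5
```

View pics/wrist4.png

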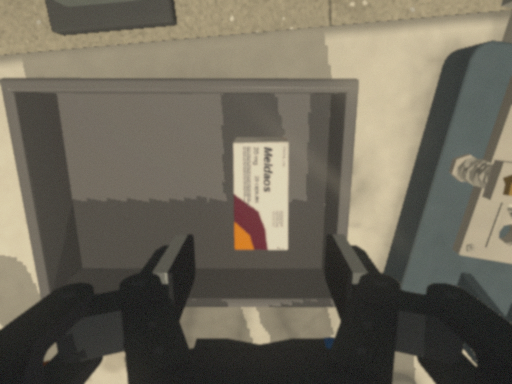

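Carton B lies flat in the tote's right half (px ~262,195). Now carton A.

Request:
arm_command(dp=[[-0.0066, -0.0425, 0.001], [-0.0067, -0.0425, 0.001], [-0.0067, -0.0425, 0.001], [-0.0067, -0.0425, 0.001], [-0.0068, -0.0425, 0.001]], rot=[[0, 0, 0.0006], [0, 0, 0.0006], [0, 0, 0.0006], [0, 0, 0.0006], [0, 0, 0.0006]], fingers=[0.36, 0.36, 0.36, 0.36, 0.36])

```text
clock: 8.22
ee_pos: [0.4879, 0.2313, 0.1301]
ee_rot: [3.141, 0.0, 3.056]
wrist_force: [1.2, -0.5, 0.7]
finger_gap: 0.678
finger_force: 0.0
```

Request:
arm_command(dp=[[-0.0068, -0.0425, 0.001], [-0.0069, -0.0425, 0.001], [-0.0069, -0.0425, 0.001], [-0.0069, -0.0425, 0.001], [-0.007, -0.0425, 0.001]], rot=[[0, 0, 0.0006], [0, 0, 0.0006], [0, 0, 0.0006], [0, 0, 0.0006], [0, 0, 0.0006]], fingers=[0.36, 0.36, 0.36, 0.36, 0.36])

```text
clock: 8.63
ee_pos: [0.5005, 0.0595, 0.1262]
ee_rot: [3.141, 0.0, 3.051]
wrist_force: [0.8, 0.7, 0.5]
finger_gap: 0.679
finger_force: 0.0
```

Request:
arm_command(dp=[[-0.007, -0.0425, 0.001], [-0.0071, -0.0425, 0.001], [-0.0071, -0.0425, 0.001], [-0.0072, -0.0425, 0.001], [-0.0072, -0.0425, 0.001]], rot=[[0, 0, 0.0006], [0, 0, 0.0006], [0, 0, 0.0006], [0, 0, 0.0006], [0, 0, 0.0006]], fingers=[0.36, 0.36, 0.36, 0.36, 0.36])

```text
clock: 9.05
ee_pos: [0.5132, -0.1124, 0.1222]
ee_rot: [3.141, 0.001, 3.046]
wrist_force: [0.4, 0.4, -0.2]
finger_gap: 0.683
finger_force: 0.0
```

Request:
arm_command(dp=[[0, 0, 0], [0, 0, 0], [0, 0, 0], [0, 0, 0], [0, 0, 0]], rot=[[0, 0, 0], [0, 0, 0], [0, 0, 0], [0, 0, 0], [0, 0, 0]], fingers=[0.36, 0.36, 0.36, 0.36, 0.36])

```text
clock: 9.47
ee_pos: [0.5135, -0.1092, 0.122]
ee_rot: [3.141, -0.0, 3.049]
wrist_force: [-0.3, 0.1, 1.1]
finger_gap: 0.677
finger_force: 0.0
```

```bash
python3 - <<'E'
from h import *
st()
d=np.radians; r=lambda y:[np.pi,0,d(y)]
plan([.512,-.111,.020],r(174.5),5)
E
```

```text
t 9.47 p [ 513.5 -109.2  122. ] rpy deg [ 1.7997e+02 -1.0000e-02  1.7468e+02] q [-0.37  0.3   0.62  1.83 -0.2   1.07  1.8 ] gap 57.6 F [-0.3  0.1  1.1] ff 0.0
shift mm [  -1.5   -1.8 -102. ] turn deg [ 0.03 -0.01  0.18]
 dp [[0.0003,-0.0005,0.0255],[0.0003,-0.0005,0.0255],[0.0003,-0.0005,0.0255],[0.0003,-0.0005,0.0255],[0.0003,-0.0005,0.0255]]
 rot per row [0.0001, -0.0, 0.0004] max mm 20.4
```

Request:
arm_command(dp=[[0.0004, -0.0005, 0.03], [0.0004, -0.0005, 0.03], [0.0003, -0.0005, 0.03], [0.0003, -0.0005, 0.025], [0, 0, 0.012]], rot=[[0, 0, 0.0004], [0, 0, 0.0004], [0, 0, 0.0004], [0, 0, 0.0004], [0, 0, 0.0004]], fingers=[0.36, 0.36, 0.36, 0.36, 0.36])

```text
clock: 9.88
ee_pos: [0.5106, -0.1107, 0.0181]
ee_rot: [3.141, -0.003, 3.045]
wrist_force: [-0.1, -0.0, 0.5]
finger_gap: 0.68
finger_force: 0.0
```

Request:
arm_command(dp=[[0, 0, 0], [0, 0, 0], [0, 0, 0], [0, 0, 0], [0, 0, 0]], rot=[[0, 0, 0], [0, 0, 0], [0, 0, 0], [0, 0, 0], [0, 0, 0]], fingers=[0.3, 0.15, 0, -0.2, -0.3])

```text
clock: 10.3
ee_pos: [0.5132, -0.1123, 0.0219]
ee_rot: [3.141, 0.003, 3.043]
wrist_force: [-0.3, 0.0, 5.9]
finger_gap: 0.461
finger_force: 21.9
```

Request:
arm_command(dp=[[0, 0, 0], [0, 0, -0.015], [0, 0, -0.035], [0, 0, -0.035], [0, 0, -0.05]], rot=[[0, 0, 0], [0, 0, 0], [0, 0, 0], [0, 0, 0], [0, 0, 0]], fingers=[-0.3, -0.3, -0.3, -0.3, -0.3])

```text
clock: 10.72
ee_pos: [0.5103, -0.1122, 0.1287]
ee_rot: [-3.141, -0.004, 3.043]
wrist_force: [1.5, 1.2, -0.7]
finger_gap: 0.463
finger_force: 21.1
```

```bash
python3 - <<'E'
from h import *
st()
d=np.radians; r=lambda y:[np.pi,0,d(y)]
plan([.469,.309,.129],r(175.3),15)
E
```

```text
t 10.72 p [ 510.3 -112.2  128.7] rpy deg [-179.97   -0.22  174.33] q [-0.37  0.29  0.63  1.83 -0.19  1.09  1.8 ] gap 39.3 F [ 1.5  1.2 -0.7] ff 21.1
shift mm [-4.130e+01  4.212e+02  3.000e-01] turn deg [-0.03 -0.22 -0.97]
 dp [[0.0069,0.0346,-0.0],[0.0068,0.0346,-0.0],[0.0068,0.0346,-0.0],[0.0068,0.0346,-0.0],[0.0067,0.0346,-0.0]]
 dp [[0.0067,0.0346,-0.0],[0.0067,0.0346,-0.0],[0.0066,0.0346,-0.0],[0.0066,0.0346,-0.0],[0.0065,0.0347,-0.0]]
 dp [[0.0065,0.0347,-0.0],[0.0065,0.0347,-0.0],[0.0064,0.0347,-0.0],[0.0064,0.0347,-0.0],[0.0063,0.0347,-0.0]]
 rot per row [-0.0, -0.0002, -0.0007] max mm 28.2
```

Request:
arm_command(dp=[[0.0069, 0.0346, 0], [0.0068, 0.0346, 0], [0.0068, 0.0346, 0], [0.0068, 0.0346, 0], [0.0067, 0.0346, 0]], rot=[[0, 0, -0.0007], [0, 0, -0.0007], [0, 0, -0.0007], [0, 0, -0.0007], [0, 0, -0.0007]], fingers=[-0.3, -0.3, -0.3, -0.3, -0.3])

```text
clock: 11.13
ee_pos: [0.498, 0.0291, 0.1297]
ee_rot: [3.141, 0.001, 3.048]
wrist_force: [-0.2, 0.4, -1.3]
finger_gap: 0.46
finger_force: 21.2
```

Request:
arm_command(dp=[[0.0067, 0.0346, 0], [0.0067, 0.0346, 0], [0.0066, 0.0346, 0], [0.0066, 0.0346, 0], [0.0065, 0.0346, 0]], rot=[[0, 0, -0.0007], [0, 0, -0.0007], [0, 0, -0.0007], [0, 0, -0.0007], [0, 0, -0.0007]], fingers=[-0.3, -0.3, -0.3, -0.3, -0.3])

```text
clock: 11.55
ee_pos: [0.4842, 0.1694, 0.1297]
ee_rot: [3.141, 0.001, 3.054]
wrist_force: [1.2, 0.1, -0.5]
finger_gap: 0.458
finger_force: 21.2
```

Request:
arm_command(dp=[[0.0065, 0.0347, 0], [0.0065, 0.0347, 0], [0.0064, 0.0347, 0], [0.0064, 0.0347, 0], [0.0063, 0.0347, 0]], rot=[[0, 0, -0.0007], [0, 0, -0.0007], [0, 0, -0.0007], [0, 0, -0.0007], [0, 0, -0.0007]], fingers=[-0.3, -0.3, -0.3, -0.3, -0.3])

```text
clock: 11.97
ee_pos: [0.4705, 0.3099, 0.1297]
ee_rot: [3.141, 0.001, 3.059]
wrist_force: [1.1, -1.2, -0.3]
finger_gap: 0.463
finger_force: 21.2
```

Request:
arm_command(dp=[[0, 0, 0], [0, 0, 0], [0, 0, 0], [0, 0, 0], [0, 0, 0]], rot=[[0, 0, 0], [0, 0, 0], [0, 0, 0], [0, 0, 0], [0, 0, 0]], fingers=[-0.3, -0.3, -0.3, -0.3, -0.3])

```text
clock: 12.38
ee_pos: [0.4712, 0.3073, 0.1289]
ee_rot: [-3.141, 0.0, 3.057]
wrist_force: [-0.4, -0.4, -0.9]
finger_gap: 0.461
finger_force: 21.2
```

```bash
python3 - <<'E'
from h import *
st()
d=np.radians; r=lambda y:[np.pi,0,d(y)]
plan([.471,.309,.0235],r(175.3),5)
E
```

```text
t 12.38 p [471.2 307.3 128.9] rpy deg [-1.7999e+02  2.0000e-02  1.7517e+02] q [-0.95  0.35  0.39  1.72 -0.15  1.1   0.97] gap 39.2 F [-0.4 -0.4 -0.9] ff 21.2
shift mm [  -0.2    1.7 -105.4] turn deg [-0.01  0.02 -0.13]
 dp [[0.0001,0.0004,0.0263],[0.0001,0.0004,0.0263],[0.0001,0.0004,0.0263],[0.0001,0.0004,0.0263],[0.0001,0.0004,0.0263]]
 rot per row [-0.0, 0.0, -0.0003] max mm 21.1
```

Request:
arm_command(dp=[[0, 0, 0.02], [0, 0, 0.032], [0, 0, 0.032], [0, 0, 0.03], [0, 0, 0.01]], rot=[[0, 0, 0], [0, 0, 0], [0, 0, 0], [0, 0, 0], [0, 0, 0]], fingers=[-0.3, -0.3, -0.3, -0.3, -0.3])

```text
clock: 12.8
ee_pos: [0.4691, 0.3066, 0.0261]
ee_rot: [-3.138, -0.004, 3.058]
wrist_force: [-1.1, -0.7, -0.4]
finger_gap: 0.457
finger_force: 21.1
```

Request:
arm_command(dp=[[0, 0, 0.005], [0, 0, 0.003], [0, 0, 0], [0, 0, 0], [0, 0, 0]], rot=[[0, 0, 0], [0, 0, 0], [0, 0, 0], [0, 0, 0], [0, 0, 0]], fingers=[-0.3, -0.3, -0.3, -0.3, -0.3])

```text
clock: 13.22
ee_pos: [0.4714, 0.3093, 0.0242]
ee_rot: [3.14, 0.001, 3.06]
wrist_force: [-0.1, 0.1, -0.4]
finger_gap: 0.46
finger_force: 21.1
```

Request:
arm_command(dp=[[0, 0, 0], [0, 0, 0], [0, 0, 0], [0, 0, 0], [0, 0, 0]], rot=[[0, 0, 0], [0, 0, 0], [0, 0, 0], [0, 0, 0], [0, 0, 0]], fingers=[-0.1, 0.0, 0.1, 0.24, 0.24])

```text
clock: 13.63
ee_pos: [0.4707, 0.3089, 0.023]
ee_rot: [3.141, 0.0, 3.06]
wrist_force: [-0.0, -0.4, -0.9]
finger_gap: 0.622
finger_force: 0.0
```

Request:
arm_command(dp=[[0, 0, -0.02], [0, 0, -0.03], [0, 0, -0.03], [0, 0, -0.03], [0, 0, -0.03]], rot=[[0, 0, 0], [0, 0, 0], [0, 0, 0], [0, 0, 0], [0, 0, 0]], fingers=[0.24, 0.24, 0.24, 0.45, 0.45])

```text
clock: 14.05
ee_pos: [0.4706, 0.3086, 0.136]
ee_rot: [-3.141, -0.0, 3.059]
wrist_force: [0.8, 0.2, -0.4]
finger_gap: 0.725
finger_force: 0.0
```

```bash
python3 - <<'E'
from h import *
st()
d=np.radians; r=lambda y:[np.pi,0,d(y)]
plan([.513,.068,.12],r(174),10)
s=env.snapshot("wrist"); np.savez("wrist5.npz",**s); cv2.imwrite("pics/wrist5.png",s["color"][:,:,::-1])
P=cloud(s); z=P[...,2]; m=(z>.025)&(z<.042)&(s["color"].min(2)>90)&(P[...,1]>.27)&(P[...,1]<.45)
k,l=cv2.connectedComponents(m.astype(np.uint8))
for i in range(1,k):
    q=l==i
    if q.sum()>500: print(rect(P[q][:,:2]),np.round(np.percentile(P[q][:,2],[5,50,95]),4))
E
```

```text
t 14.05 p [470.6 308.6 136. ] rpy deg [-1.7998e+02 -1.0000e-02  1.7529e+02] q [-0.96  0.34  0.39  1.71 -0.14  1.12  0.97] gap 61.6 F [ 0.8  0.2 -0.4] ff 0.0
shift mm [  42.4 -240.6  -16. ] turn deg [-0.02 -0.01  1.29]
 dp [[-0.0078,-0.0295,0.002],[-0.0078,-0.0295,0.002],[-0.0079,-0.0295,0.002],[-0.008,-0.0295,0.002],[-0.008,-0.0295,0.002]]
 dp [[-0.0081,-0.0294,0.002],[-0.0082,-0.0294,0.002],[-0.0082,-0.0294,0.002],[-0.0083,-0.0294,0.002],[-0.0084,-0.0294,0.002]]
 rot per row [-0.0, -0.0, 0.0014] max mm 24.5
(array([476. , 405.7]), array([40.1, 80.8]), 86.6) [0.0313 0.0328 0.0341]
(array([468.9, 309.8]), array([38.5, 79.7]), 86.3) [0.0314 0.0328 0.034 ]
```

View pics/wrist5.png

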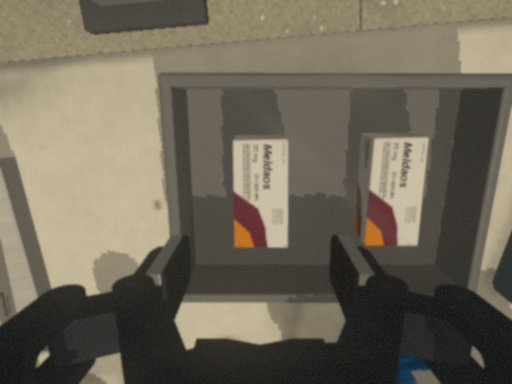

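Request:
arm_command(dp=[[-0.0078, -0.0295, 0.002], [-0.0078, -0.0295, 0.002], [-0.0079, -0.0295, 0.002], [-0.008, -0.0295, 0.002], [-0.008, -0.0295, 0.002]], rot=[[0, 0, 0.0014], [0, 0, 0.0014], [0, 0, 0.0014], [0, 0, 0.0014], [0, 0, 0.0014]], fingers=[0.45, 0.45, 0.45, 0.45, 0.45])

```text
clock: 14.52
ee_pos: [0.492, 0.1874, 0.1268]
ee_rot: [3.142, 0.0, 3.049]
wrist_force: [0.8, 0.0, -0.5]
finger_gap: 0.723
finger_force: 0.0
```

Request:
arm_command(dp=[[-0.0081, -0.0295, 0.002], [-0.0082, -0.0295, 0.002], [-0.0082, -0.0295, 0.002], [-0.0083, -0.0295, 0.002], [-0.0084, -0.0295, 0.002]], rot=[[0, 0, 0.0014], [0, 0, 0.0014], [0, 0, 0.0014], [0, 0, 0.0014], [0, 0, 0.0014]], fingers=[0.45, 0.45, 0.45, 0.45, 0.45])

```text
clock: 14.93
ee_pos: [0.5133, 0.0667, 0.1188]
ee_rot: [3.142, 0.0, 3.038]
wrist_force: [0.2, -0.1, 0.6]
finger_gap: 0.729
finger_force: 0.0
```

Request:
arm_command(dp=[[0, 0, 0], [0, 0, 0], [0, 0, 0], [0, 0, 0], [0, 0, 0]], rot=[[0, 0, 0], [0, 0, 0], [0, 0, 0], [0, 0, 0], [0, 0, 0]], fingers=[0.45, 0.45, 0.45, 0.45, 0.45])

```text
clock: 15.35
ee_pos: [0.5132, 0.0692, 0.1189]
ee_rot: [3.141, -0.0, 3.04]
wrist_force: [0.2, -0.3, 0.1]
finger_gap: 0.725
finger_force: 0.0
```

```bash
python3 - <<'E'
from h import *
st()
d=np.radians; r=lambda y:[np.pi,0,d(y)]
plan([.513,.068,.017],r(174),6)
E
```

```text
t 15.35 p [513.2  69.2 118.9] rpy deg [ 1.7998e+02 -1.0000e-02  1.7417e+02] q [-0.64  0.28  0.52  1.85 -0.16  1.05  1.41] gap 61.6 F [ 0.2 -0.3  0.1] ff 0.0
shift mm [  -0.2   -1.2 -101.9] turn deg [ 0.02 -0.01  0.17]
 dp [[0.0,-0.0003,0.0212],[0.0,-0.0003,0.0212],[0.0,-0.0003,0.0212],[0.0,-0.0003,0.0212],[0.0,-0.0003,0.0212]]
 dp [[0.0,-0.0003,0.0212]]
 rot per row [0.0, -0.0, 0.0003] max mm 17.0
```

Request:
arm_command(dp=[[0, -0.0003, 0.026], [0, -0.0003, 0.03], [0, -0.0003, 0.03], [0, -0.0003, 0.02], [0, -0.0003, 0.012]], rot=[[0, 0, 0], [0, 0, 0], [0, 0, 0], [0, 0, 0], [0, 0, 0]], fingers=[0.45, 0.45, 0.45, 0.45, 0.45])

```text
clock: 15.77
ee_pos: [0.5118, 0.0675, 0.0224]
ee_rot: [-3.141, -0.003, 3.039]
wrist_force: [-0.9, 0.4, 1.1]
finger_gap: 0.727
finger_force: 0.0
```

Request:
arm_command(dp=[[0, 0, 0.0055], [0, 0, 0.0033], [0, 0, 0], [0, 0, 0], [0, 0, 0]], rot=[[0, 0, 0], [0, 0, 0], [0, 0, 0], [0, 0, 0], [0, 0, 0]], fingers=[0.45, 0.45, 0.45, 0.45, 0.45])

```text
clock: 16.18
ee_pos: [0.5139, 0.0669, 0.0184]
ee_rot: [3.141, 0.002, 3.038]
wrist_force: [-0.2, 0.1, 0.1]
finger_gap: 0.72
finger_force: 0.0
```

Request:
arm_command(dp=[[0, 0, 0], [0, 0, 0], [0, 0, 0], [0, 0, 0], [0, 0, 0]], rot=[[0, 0, 0], [0, 0, 0], [0, 0, 0], [0, 0, 0], [0, 0, 0]], fingers=[0.35, 0.2, 0.1, -0.1, -0.2], grip_force=25)

```text
clock: 16.6
ee_pos: [0.5134, 0.0668, 0.0179]
ee_rot: [3.141, 0.0, 3.038]
wrist_force: [-1.7, -0.2, 5.7]
finger_gap: 0.532
finger_force: 26.1
```

Request:
arm_command(dp=[[0, 0, 0], [0, 0, 0], [0, 0, -0.01], [0, 0, -0.02], [0, 0, -0.03]], rot=[[0, 0, 0], [0, 0, 0], [0, 0, 0], [0, 0, 0], [0, 0, 0]], fingers=[-0.2, -0.2, -0.2, -0.2, -0.2])

```text
clock: 17.02
ee_pos: [0.5115, 0.0663, 0.0646]
ee_rot: [-3.14, -0.004, 3.037]
wrist_force: [0.9, 1.0, -0.2]
finger_gap: 0.531
finger_force: 25.9
```

Request:
arm_command(dp=[[0, 0, -0.035], [0, 0, -0.035], [0, 0, -0.035], [0, 0, -0.035], [0, 0, -0.035]], rot=[[0, 0, 0], [0, 0, 0], [0, 0, 0], [0, 0, 0], [0, 0, 0]], fingers=[-0.2, -0.2, -0.2, -0.2, -0.2])

```text
clock: 17.43
ee_pos: [0.5128, 0.0663, 0.2072]
ee_rot: [-3.142, 0.0, 3.037]
wrist_force: [0.7, 0.4, -0.6]
finger_gap: 0.535
finger_force: 25.9
```

Request:
arm_command(dp=[[0, 0, -0.01], [0, 0, 0], [0, 0, 0], [0, 0, 0], [0, 0, 0]], rot=[[0, 0, 0], [0, 0, 0], [0, 0, 0], [0, 0, 0], [0, 0, 0]], fingers=[-0.2, -0.2, -0.2, -0.2, -0.2])

```text
clock: 17.85
ee_pos: [0.5122, 0.0666, 0.2117]
ee_rot: [-3.14, -0.003, 3.038]
wrist_force: [0.3, -0.3, -1.0]
finger_gap: 0.535
finger_force: 25.9
```

```bash
python3 - <<'E'
from h import *
st()
s=env.snapshot("wrist"); np.savez("wrist6.npz",**s); cv2.imwrite("pics/wrist6.png",s["color"][:,:,::-1])
S=env.get_state(); P=cloud(s); Q=R.from_euler("xyz",S["ee_rot"]).inv().apply(P.reshape(-1,3)-S["ee_pos"]).reshape(P.shape)
# carton in tool frame
m=(abs(Q[...,1])<.028)&(abs(Q[...,2])<.03)&(Q[...,0]>-.06)&(Q[...,0]<.08)
for lo in np.arange(-.03,.075,.01):
    k=m&(Q[...,0]>=lo)&(Q[...,0]<lo+.01)
    if k.sum()>20: print(round(lo,2),k.sum(),np.round(np.percentile(Q[k][:,1],[2,50,98])*1e3,1),np.round(np.percentile(Q[k][:,2],[2,50,98])*1e3,1))
E
```

```text
t 17.85 p [512.2  66.6 211.7] rpy deg [-1.7992e+02 -1.6000e-01  1.7405e+02] q [-0.67  0.18  0.54  1.73 -0.1   1.26  1.37] gap 45.5 F [ 0.3 -0.3 -1. ] ff 25.9
-0.03 2187 [-21.6   0.7  22.4] [-5.1 -4.  -2.9]
-0.02 2340 [-21.6   0.3  22.6] [-5.3 -4.1 -2.9]
-0.01 3108 [-22.5   0.3  23.5] [-24.9  -4.2  -3. ]
0.0 3582 [-24.    0.7  25. ] [-26.5  -4.3  -3. ]
0.01 3965 [-27.3  -0.5  27.4] [-25.3  -4.3   3.3]
0.02 2904 [-21.5   0.3  22.3] [-5.3 -4.1 -2.9]
0.03 3092 [-21.5   0.3  22.3] [-5.3 -4.1 -2.9]
0.04 3272 [-21.5   0.3  22.3] [-5.4 -4.1 -2.8]
0.05 2911 [-21.4  -0.   22.2] [-5.3 -4.   5.9]
```

View pics/wrist6.png

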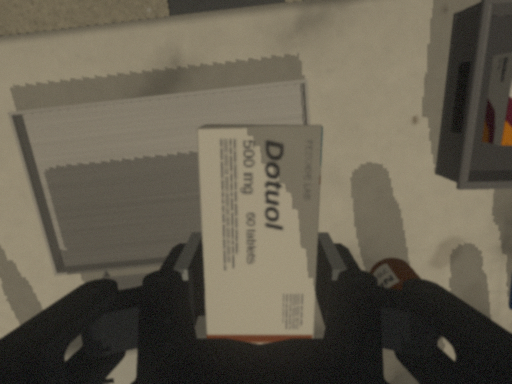

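```bash
cat >> h.py <<'E'
PSI=np.radians(-49.6); TH=.42
LX=np.array([np.cos(PSI)*np.cos(TH),np.sin(PSI)*np.cos(TH),np.sin(TH)]); LY=np.array([-np.sin(PSI),np.cos(PSI),0]); LZ=np.cross(LX,LY)
LENS=np.array([.583,-.3045,.261])
E
python3 - <<'E'
from h import *
S=env.get_state(); s=dict(np.load("wrist6.npz")); P=cloud(s)
Q=R.from_euler("xyz",S["ee_rot"]).inv().apply(P.reshape(-1,3)-S["ee_pos"]).reshape(P.shape)
m=(abs(Q[...,1])<.015)&(Q[...,2]<-.001)&(Q[...,2]>-.007)&(Q[...,0]>.0)&(Q[...,0]<.1)
xe=np.percentile(Q[m][:,0],99.5); print("end x",xe)
M=np.stack([-LX,LY,-LZ],1); rt=R.from_matrix(M); rpy=rt.as_euler("xyz"); print("rpy",np.degrees(rpy))
c=LENS-.155*LX; t=c-M@np.array([xe-.055,.0004,.0055]); print("target tcp",t)
plan(t,rpy,15)
E
```

```text
end x 0.05760462886692155
rpy [180.         24.0642274 130.4      ]
target tcp [ 0.49105563 -0.1970829   0.20388118]
shift mm [ -21.3 -263.6   -8. ] turn deg [  9.04 -22.99  43.01]
 dp [[-0.0005,-0.022,0.0007],[-0.0016,-0.022,0.001],[-0.0027,-0.0219,0.0012],[-0.0037,-0.0217,0.0016],[-0.0047,-0.0214,0.0019]]
 dp [[-0.0058,-0.0212,0.0023],[-0.0067,-0.0208,0.0027],[-0.0077,-0.0204,0.0031],[-0.0086,-0.02,0.0035],[-0.0095,-0.0195,0.0039]]
 dp [[-0.0104,-0.019,0.0044],[-0.0112,-0.0184,0.0049],[-0.0119,-0.0177,0.0054],[-0.0127,-0.0171,0.0059],[-0.0133,-0.0163,0.0064]]
 rot per row [0.0067, -0.017, 0.0319] max mm 17.6
```

Request:
arm_command(dp=[[-0.0005, -0.022, 0.0007], [-0.0016, -0.022, 0.001], [-0.0027, -0.0219, 0.0012], [-0.0037, -0.0217, 0.0016], [-0.0047, -0.0214, 0.0019]], rot=[[0.0067, -0.017, 0.0319], [0.0067, -0.017, 0.0319], [0.0067, -0.017, 0.0319], [0.0067, -0.017, 0.0319], [0.0067, -0.017, 0.0319]], fingers=[-0.2, -0.2, -0.2, -0.2, -0.2])

```text
clock: 18.32
ee_pos: [0.5054, -0.0222, 0.2096]
ee_rot: [-3.105, 0.139, 2.787]
wrist_force: [0.2, -0.5, -0.4]
finger_gap: 0.533
finger_force: 25.9
```

Request:
arm_command(dp=[[-0.0058, -0.0212, 0.0023], [-0.0067, -0.0208, 0.0027], [-0.0077, -0.0204, 0.0031], [-0.0086, -0.02, 0.0035], [-0.0095, -0.0195, 0.0039]], rot=[[0.0067, -0.017, 0.0319], [0.0067, -0.017, 0.0319], [0.0067, -0.017, 0.0319], [0.0067, -0.017, 0.0319], [0.0067, -0.017, 0.0319]], fingers=[-0.2, -0.2, -0.2, -0.2, -0.2])

```text
clock: 18.73
ee_pos: [0.4982, -0.1099, 0.2068]
ee_rot: [-3.105, 0.282, 2.536]
wrist_force: [-0.4, 0.9, -0.5]
finger_gap: 0.531
finger_force: 25.9
```

Request:
arm_command(dp=[[-0.0104, -0.019, 0.0044], [-0.0112, -0.0184, 0.0049], [-0.0119, -0.0177, 0.0054], [-0.0127, -0.0171, 0.0059], [-0.0133, -0.0163, 0.0064]], rot=[[0.0067, -0.017, 0.0319], [0.0067, -0.017, 0.0319], [0.0067, -0.017, 0.0319], [0.0067, -0.017, 0.0319], [0.0067, -0.017, 0.0319]], fingers=[-0.2, -0.2, -0.2, -0.2, -0.2])

```text
clock: 19.15
ee_pos: [0.491, -0.1977, 0.2041]
ee_rot: [3.14, 0.421, 2.272]
wrist_force: [-0.2, -0.1, -0.7]
finger_gap: 0.535
finger_force: 25.9
```

Request:
arm_command(dp=[[0, 0, 0], [0, 0, 0], [0, 0, 0], [0, 0, 0], [0, 0, 0]], rot=[[0, 0, 0], [0, 0, 0], [0, 0, 0], [0, 0, 0], [0, 0, 0]], fingers=[-0.2, -0.2, -0.2, -0.2, -0.2])

```text
clock: 19.57
ee_pos: [0.4921, -0.1962, 0.205]
ee_rot: [3.139, 0.42, 2.276]
wrist_force: [-0.3, -0.1, -0.7]
finger_gap: 0.532
finger_force: 25.8
```

```bash
python3 - <<'E'
from h import *
st()
plan([.4911,-.1971,.2039],np.radians([180,24.064,130.4]),5)
L=[]
for n in("side","wrist","top"):
    s=env.snapshot(n); np.savez(f"{n}7.npz",**s); P=cloud(s); C=s["color"]; L.append(C[:,:,::-1])
    A=np.stack([(P-LENS)@v for v in(LX,LY,LZ)],-1)*1e3   # lens frame mm
    np.save(f"{n}7A.npy",A)
    print(n)
    for lo in list(range(-230,-90,10))+list(range(-10,70,5)):
        k=(A[...,0]>=lo)&(A[...,0]<lo+(10 if lo<-50 else 5))&(np.hypot(A[...,1],A[...,2])<45)
        if lo<-50: k&=(C.min(2)>70)
        if k.sum()>8: print(lo,k.sum(),"y",np.round(np.percentile(A[k][:,1],[3,50,97])),"z",np.round(np.percentile(A[k][:,2],[3,50,97])))
a=cv2.resize(L[0][170:330,200:330],(390,480)); b=cv2.resize(L[1],(400,300)); c=cv2.resize(L[2][130:220,290:410],(400,180),interpolation=cv2.INTER_CUBIC)
cv2.imwrite("pics/fin.png",np.hstack([a,np.vstack([b,c])]))
E
```

```text
t 19.57 p [ 492.1 -196.2  205. ] rpy deg [179.86  24.06 130.39] q [-0.55 -0.07  0.67  2.04  0.42  0.88  0.61] gap 45.2 F [-0.3 -0.1 -0.7] ff 25.8
shift mm [-1.  -0.9 -1.1] turn deg [ 0.13 -0.   -0.01]
 dp [[0.0001,-0.0003,0.0003],[0.0001,-0.0003,0.0003],[0.0001,-0.0003,0.0003],[0.0001,-0.0003,0.0003],[0.0001,-0.0003,0.0003]]
 rot per row [0.0003, -0.0, -0.0] max mm 0.3
side
-200 11 y [-22. -21. -19.] z [-5.  1. 10.]
-150 32 y [-27. -24.  30.] z [-6. 16. 30.]
-140 19 y [-27. -21.  27.] z [-7.  7. 32.]
-130 10 y [-22. -21.   4.] z [-7.  3. 12.]
-110 36 y [-21.  -3.  21.] z [-7.  3. 12.]
-100 73 y [-21.   1.  23.] z [-6.  3. 12.]
5 27 y [-34. -31. -16.] z [-21.   7.  32.]
10 127 y [-33. -22.  12.] z [-27.   8.  34.]
15 38 y [-33. -23.   6.] z [-25.   5.  33.]
20 27 y [-26. -24. -15.] z [-14.   6.  26.]
25 27 y [-25. -24. -16.] z [-15.   8.  27.]
30 26 y [-26. -24. -15.] z [-17.   5.  26.]
35 25 y [-26. -24. -22.] z [-16.   4.  24.]
40 30 y [-26. -24. -13.] z [-18.   5.  27.]
45 27 y [-25. -24. -16.] z [-19.   6.  26.]
50 30 y [-26. -25.   3.] z [-21.   7.  26.]
55 34 y [-27. -24. -10.] 
[... 695 characters left out ...]
0 51 y [-19.   4.  26.] z [ 5.  9. 14.]
-110 11 y [-18.  16.  25.] z [ 6.  9. 15.]
-100 36 y [-17.   3.  26.] z [-10.   4.  13.]
0 10 y [-8.  3. 12.] z [ 7. 13. 18.]
5 31 y [-29.  -1.  29.] z [15. 27. 35.]
10 46 y [-29.  -2.  30.] z [10. 29. 36.]
15 46 y [-27.   1.  27.] z [-9. 21. 31.]
20 27 y [-20.   0.  21.] z [19. 23. 27.]
25 31 y [-20.   1.  21.] z [20. 25. 27.]
30 31 y [-20.   1.  23.] z [18. 22. 28.]
35 29 y [-21.  -0.  20.] z [18. 24. 26.]
40 30 y [-19.  -1.  22.] z [18. 23. 28.]
45 31 y [-21.   1.  20.] z [19. 23. 28.]
50 31 y [-20.  -1.  21.] z [20. 24. 27.]
55 30 y [-20.   1.  21.] z [20. 24. 28.]
60 32 y [-21.   1.  20.] z [19. 25. 28.]
65 40 y [-22.   6.  35.] z [-15.  22.  25.]
```

View pics/fin.png

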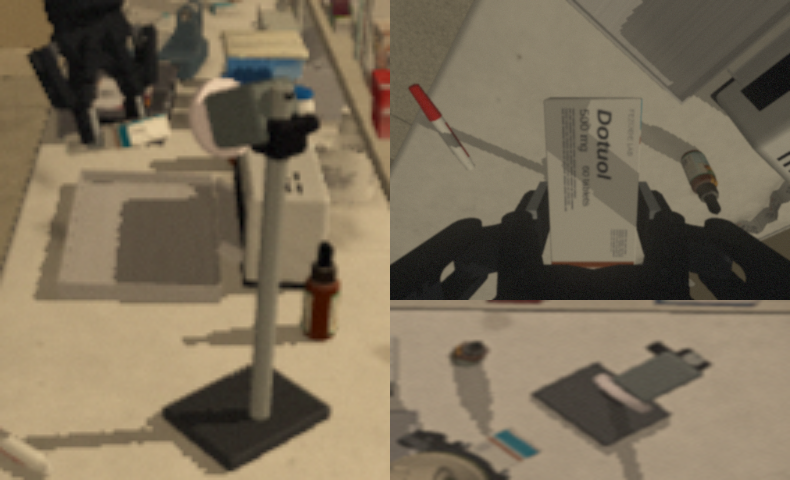

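```bash
python3 - <<'E'
from h import *
for n in("side","top"):
    A=np.load(f"{n}7A.npy"); r=np.hypot(A[...,1],A[...,2])
    k=(r<16)&(A[...,0]>-40)&(A[...,0]<15); print(n,"lens",k.sum(),np.round(np.sort(A[k][:,0])[:25],1))
    k=(r>24)&(r<36)&(A[...,0]>-20)&(A[...,0]<13); x=A[k][:,0]; print("ring x",k.sum(),np.round(np.percentile(x,[2,10,25,50]),1),"y",np.round(np.percentile(A[k][:,1],[1,99])),"z",np.round(np.percentile(A[k][:,2],[1,99])))
    k=(r<20)&(A[...,0]>-125)&(A[...,0]<-85); print("end face",k.sum(),np.round(np.percentile(A[k][:,0],[25,50,75,90,98]),1))
A=np.load("wrist7A.npy"); 
k=(abs(A[...,1])<20)&(A[...,2]>5)&(A[...,2]<15)&(A[...,0]>-240)&(A[...,0]<-100)
p=A[k]; c,*_=np.linalg.lstsq(np.c_[p[:,:2],np.ones(len(p))],p[:,2],rcond=None); print("top plane slopes deg",np.degrees(c[:2]),"x ends",np.percentile(p[:,0],[.5,99.5]))
st()
E
```

```text
side lens 0 []
ring x 66 [ 4.4  5.9  7.1 10.7] y [-34.   7.] z [-26.  35.]
end face 90 [-100.4  -99.3  -98.   -97.4  -96.6]
top lens 15 [-2.5 -2.5 -1.7 -1.6 -0.7 -0.6 -0.5 -0.4  0.8  1.5  1.7  2.   2.2  3.
  3.1]
ring x 52 [6.3 6.8 7.9 9.4] y [-29.  31.] z [ 9. 36.]
end face 130 [-116.5 -108.7 -100.7  -97.5  -96.6]
top plane slopes deg [-0.01245868  0.14493649] x ends [-209.8866204  -119.63750695]
t 19.72 p [ 491.9 -196.5  205. ] rpy deg [179.86  24.08 130.35] q [-0.55 -0.07  0.67  2.04  0.42  0.88  0.61] gap 45.2 F [-0.3 -0.6  0.4] ff 25.8
```

Request:
arm_command(dp=[[0, 0, 0], [0, 0, 0], [0, 0, 0], [0, 0, 0], [0, 0, 0]], rot=[[0, 0, 0], [0, 0, 0], [0, 0, 0], [0, 0, 0], [0, 0, 0]], fingers=[-0.2, -0.2, -0.2, -0.2, -0.2])

```text
clock: 20.13
ee_pos: [0.4917, -0.1969, 0.205]
ee_rot: [3.139, 0.42, 2.274]
wrist_force: [-0.0, 0.0, -0.6]
finger_gap: 0.536
finger_force: 25.8
```

Request:
arm_command(dp=[[0, 0, 0], [0, 0, 0], [0, 0, 0], [0, 0, 0], [0, 0, 0]], rot=[[0, 0, 0], [0, 0, 0], [0, 0, 0], [0, 0, 0], [0, 0, 0]], fingers=[-0.2, -0.2, -0.2, -0.2, -0.2])

```text
clock: 20.55
ee_pos: [0.4917, -0.1969, 0.205]
ee_rot: [3.139, 0.42, 2.274]
wrist_force: [0.2, -0.3, -0.4]
finger_gap: 0.532
finger_force: 25.9
```

```bash
python3 - <<'E'
from h import *
st(); print(np.abs(env.get_state()["joint_velocities"]).max()); print(env.close_job())
E
```

```text
t 20.55 p [ 491.7 -196.9  205. ] rpy deg [179.85  24.08 130.29] q [-0.55 -0.07  0.67  2.04  0.42  0.88  0.61] gap 45.3 F [ 0.2 -0.3 -0.4] ff 25.9
0.0015026641527693103
the job is handed in; nothing more can be done
None
```

The job is handed in at 20.6 s (no verdict was returned): both small cartons lie flat in the tote, and the arm holds the long one still, its end about 98–100 mm from the lens, centred within about 2 mm and rolled about 0.15°.

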